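# Fetch the flat spice tin from the cupboard-door rack

## Robot

A 7-joint arm with a two-finger parallel gripper is mounted at the origin on the work surface. World frame = base frame: x ahead of the robot, y to its left, z up, the work surface at z = 0. Lengths are in m, angles in rad, forces in N, time in s.
With the tool pointing down it reaches from about 0.425 to 0.925 m from the base axis. Payload 6.8 kg.
Tool frame: the origin (TCP) lies between the finger pads; the fingertips stand 11 mm ahead of it and the grasp point (between the pads) lies 8 mm behind it; z points along the fingers, y is the direction in which the jaws open and shut (so a half turn about z gives the same grasp; the last joint's range is limited). The gripper opens to 88 mm and grips with 3 to 60 N. Pads are 20 mm wide; open, the fingers measure 115 mm over their backs; the gripper's body (75 mm by 178 mm) begins 61 mm behind the grasp point.
Start: joints at [-1.299, 0.477, 0.022, 1.555, -0.011, 1.109, -0.083], TCP at [0.25, 0.627, 0.234] pointing down, gripper open.
Joint ranges: [-2.96, 2.96], [-0.34, 2.1], [-1.41, 1.46], [0.24, 2.44], [-1.37, 4.51], [0.17, 1.92], [-2.96, 2.96]. Speed limits (rad/s): [2.39, 2.39, 3.14, 3.14, 3.14, 3.14, 3.14].

## Interface

Orientations are given as a unit quaternion [x, y, z, w].
In Python, from cell import * gives the robot as it stands.
- The arm moves only by the shell command python3 -m handwheel 'ROWS'. ROWS is text: rows parted by semicolons, each of 5 numbers parted by spaces: the shift along the tool's x, y, z scaled (see below), then the turn about the tool's z scaled (see below), then the closure, from 0 (fully open) to 1 (shut). In form: tx ty tz twist hand; .... A call has 1 to 20 rows; each row is the pose to reach, as a shift and turn from the pose commanded when the call began, along the tool's axes at that moment; what a row does not reach only later rows make up. The controller multiplies each number of a shift by 300 mm and each number of a turn by 45 degrees. A row lasts 1/8 s, in which the tool goes at most 62.5 mm and 10.7 degrees, less where a joint would pass 70% of its speed; a pose out of reach is approached as far as the arm can. A call with a number of a shift or a turn outside -1 to 1 is refused whole. A call with a gripper value outside its range is refused whole. The fingers move at their own pace and stop on an object; the grip force is fixed at half the most. Time passes only in rows, so rows that repeat a pose let the fingers close. It gives the time, the measured TCP pose, the force and the opening at its end, in the units of the state.
- get_state(): the state, without advancing time (a new reading comes with each control period).
- capture(name): name is "scene" or "top" or "wrist"; returns a dict with "pixels" (400x640x3 uint8, red, green, blue), "vfov" (degrees; the focal length in pixels is half the picture's height over the tangent of half this angle, whatever the lens; pixels are square), "cx", "cy" (the principal point, pixels), "camera_from_world" (4x4, takes a point from world to camera coordinates); the wrist camera has in their place "hand_eye" (4x4, takes a point from camera to tool coordinates, whose origin is the TCP and whose axes are the flange's). Camera axes: x right, y up, looking along -z (the intrinsics and any distortion apply to the point x, -y, -z); pixel columns grow to the right and rows downward; lengths in m; the calibration is good to about 2 mm. A picture is of the moment at which its call begins: read the wrist's pose just before it. There is no depth.
- sign_off(): hands the job in, once; it reports no verdict.
The state is a dict: "time": time; "joint_pos": joint angles; "joint_vel": joint speeds; "effort": joint torques, N m; "position": TCP position; "orientation": TCP orientation; "ft_force": force on the tool from outside, world axes, zero at the start; "ft_torque": the same for the moment, N m; "grip_width": finger opening in m.
Only numpy, scipy, OpenCV 4.12 (cv2) and the standard library are available. Lean on these libraries where they do the work, as an engineer would, in place of code of your own. Each camera call takes 0.05 s, during which the arm holds its last target. There are 200 camera calls.

## Task

Swing the small pine cupboard's door wide open, take the flat rectangular spice tin out of the rack on the inside of the door and stand it upright on the dark chopping board, letting go of it. The narrow wooden holder on the turntable leaves no room for fingers beside the tin's flat faces, so take it again by its two narrow ends and stand it there, fully down and centred between the two upright cheeks. Finally shut the cupboard door fully, leaving the other two spice containers standing in the rack and the two bowls where they are.

Things in the scene. Friction and masses are not known exactly. Their poses are not given: they have to be found in the camera images.
- door (a joint): Cupboard door hinge, vertical, rad. 0 = shut, grows as the door swings towards the robot; 1.57 = square to the cupboard front, stop at 1.9. Hinge on the left (+y) as the robot sees it: opens clockwise from above. Light friction (0.15 N m), no spring or latch: stays where it is left.
- door_handle (a point): Grip point of the handle, z = 0.150: an upright steel bar, 12 mm across, free top at z = 0.170, standing 45 mm (axis to face) off the door's outer face on one lower arm at z = 0.108, so a finger fits down between bar and door. 260 mm from the hinge along the door. Axes turn with the door: x from handle through the door to its inside, y along the door to the hinge; shut, they are the cupboard's.
- door_hinge (a point): Point on the hinge axis, at the handle's height. The door is a panel 300 mm wide, 15 mm thick, from z = 0.031 to 0.165, its inner face in line with the axis.
- rack (a point): Floor centre (z = 0.088) of the rack fixed inside the door; turns with it, axes as the handle's. Three compartments along y, centres at y = -80, 0, +80 mm, each 75 mm long (y), 55 mm deep (x); lip 32 and dividers 22 mm high, 5 mm thick; the containers stand loose and a jolt of the door can tip them. The door panel, 27.5 mm from the centre line on the -x side, rises 77 mm above the rack floor.
- cupboard: Small pine cupboard fixed to the table, 150 x 320 x 182 mm (x, y, z), origin at the centre of its underside, front face at its x = -75 mm, z up. Its roof covers the rack while the door is shut. Fondue pot, fork cup, pepper mill, glass lid and toaster (all under 0.25 m tall) stand beside it and at the table's edges, clear of the work.
- tin: The flat rectangular steel spice tin: 48 mm wide (x), 26 mm thick (y), 62 mm tall (z), about 70 g. Origin at the centre of its underside. At the start it stands in any one of the three rack compartments, thickness along the door, one narrow end almost against the panel: there it can only be gripped across the 26 mm.
- round_tin: Bystander: round steel spice tin, 38 mm across, 58 mm tall, origin at the centre of its underside; stands in another compartment of the rack.
- glass_jar: Bystander: glass spice jar with a metal cap, 42 mm across, 57 mm tall, origin at the centre of its underside; stands in the remaining compartment.
- board: Dark wooden chopping board fixed flat on the table, 190 x 150 x 15 mm (x, y, z); origin at the centre of its underside, top 15 mm above the table.
- slot (a point): Floor centre of the narrow holder in the middle of the turntable, z = 0.022; x along the gap. Two pine cheeks 18 mm to either side (y): gap 36 mm, cheeks 44 mm long (x), 8 mm thick, 56 mm tall; open at both x ends and the top. The tin goes in with its width along x, narrow ends at the open ends. The turntable, a wooden disc 210 mm across, does not turn.
- bowl_a: Bystander: white ceramic bowl, 70 mm across, 36 mm high, origin at the centre of its underside; on the turntable about 66 mm from the slot's centre on its +y side.
- bowl_b: Bystander: the same on the -y side.
There are look-alikes about, which are no part of the job. What is shaped like the board but purple is not meant.

How it is judged:
On the way, in this order (a step that is already met when the one before it is completed fails the run):
1. the door has been swung wide open (past 1.1 rad) (value of joint door above 1.1 rad), for 0.1 s.
2. the flat tin stands upright on the board, released (contact force between the fingers and tin below 0.1 N and linear speed of tin below 0.02 m/s and angle between tin's own z axis and vertical below 0.12 rad and x of tin in the frame of board between -0.095 and 0.095 m and y of tin in the frame of board between -0.075 and 0.075 m and z of tin in the frame of board between 0.01 and 0.02 m), for 0.15 s.
At the end, for the whole second after the job is handed in: Flat tin released, at rest in the holder: on its floor within 5 mm, upright within 0.12 rad, within 15 mm of centre along the gap and 9 mm across. Door within 0.06 rad of shut. Other containers on the rack floor within 12 mm, tilt under 0.35 rad. Bowls upright, within 30 mm of their start (value of joint door below 0.06 rad and contact force between the fingers and tin below 0.1 N and linear speed of tin below 0.02 m/s and angle between tin's own z axis and vertical below 0.12 rad and x of tin in the frame of slot between -0.015 and 0.015 m and y of tin in the frame of slot between -0.009 and 0.009 m and z of tin in the frame of slot between -0.005 and 0.005 m and z of round_tin in the frame of rack between -0.01 and 0.012 m and angle between each of round_tin, glass_jar's own z axis and vertical below 0.35 rad and x of round_tin in the frame of rack between -0.03 and 0.03 m and y of round_tin in the frame of rack between -0.125 and 0.125 m and z of glass_jar in the frame of rack between -0.01 and 0.012 m and x of glass_jar in the frame of rack between -0.03 and 0.03 m and y of glass_jar in the frame of rack between -0.125 and 0.125 m and distance of each of bowl_a, bowl_b from where it was at the start of the episode below 0.03 m and angle between each of bowl_a, bowl_b's own z axis and vertical below 0.2 rad); the robot touches nothing.
It fails at once if the round tin or the glass jar is lifted out of the rack, falls out or is knocked over (z of any of round_tin, glass_jar in the frame of rack above 0.035 m or z of any of round_tin, glass_jar in the frame of rack below -0.03 m or angle between any of round_tin, glass_jar's own z axis and vertical above 0.7 rad).
It fails at once if a bowl is pushed more than 30 mm or tipped (distance of any of bowl_a, bowl_b from where it was at the start of the episode above 0.03 m or angle between any of bowl_a, bowl_b's own z axis and vertical above 0.5 rad).
It also fails if it takes over 72 s, if anything falls off the work surface, if the arm or the gripper's body presses on something with over 40 N, if the wrist force passes 120 N, or if a joint passes its speed limit or range.

## Working session

There is one attempt and no reset: what is moved stays moved. The work goes in short steps, Python scripts to look and compute and a shell command to move; the robot and the scene stay as the last step left them, time stands still between calls to the robot, and variables do not carry over. Pictures are saved under pics/ and viewed, on a budget of 10 in all, crops included, one or two more only if the job needs it, and the job is handed in when it is done.

```bash
ls; mkdir -p pics; python3 - <<'E'
from cell import *
import cv2,numpy as np
s=get_state(); print(s)
for n in ("scene","top"):
    c=capture(n); np.savez(f"{n}.npz",**c)
    cv2.imwrite(f"pics/{n}0.png",c["pixels"][:,:,::-1]); print({k:v for k,v in c.items() if k!="pixels"})
E
```

```text
pics
{'time': 0.0, 'joint_pos': array([-1.29910284,  0.47783772,  0.02231678,  1.55643457, -0.01145502,
        1.10929538, -0.08312555]), 'joint_vel': array([ 7.54133995e-04,  4.31433851e-06,  1.97684254e-03, -8.89916282e-04,
        1.57849269e-03,  9.89963504e-04, -2.23802571e-05]), 'effort': array([ 3.59031237e-04, -5.82848847e+01,  1.53455134e+00, -2.72617918e+01,
       -5.42925659e-02,  1.70090084e-02,  1.76225872e-04]), 'position': array([0.25003872, 0.62635716, 0.23266318]), 'orientation': array([ 1.88739400e-01,  9.82026775e-01, -9.19036666e-04, -9.10626640e-05]), 'ft_force': array([ 0.25959364, -0.46889807, -0.79778061]), 'ft_torque': array([-0.03766616,  0.01129859, -0.03561189]), 'grip_width': 0.08772968375160459}
{'vfov': 50.34734325187932, 'cx': 320.69954915572345, 'cy': 196.63306232603384, 'camera_from_world': array([[-0.40205643,  0.91536572, -0.02135963,  0.1944137 ],
       [-0.62145975, -0.25568362,  0.74054957,  0.23456957],
       [ 0.67241238,  0.31101687,  0.67166219, -1.70822101],
       [ 0.        ,  0.        ,  0.        ,  1.        ]])}
{'vfov': 56.22853496421881, 'cx': 315.9096180371164, 'cy': 200.1241978538568, 'camera_from_world': array([[ 0.05765422, -0.99832335,  0.0051466 , -0.03706819],
       [ 0.97791505,  0.05751148,  0.20093427, -0.54123863],
       [-0.20089336, -0.00655177,  0.97959121, -0.99549754],
       [ 0.        ,  0.        ,  0.        ,  1.        ]])}
```

View pics/scene0.png

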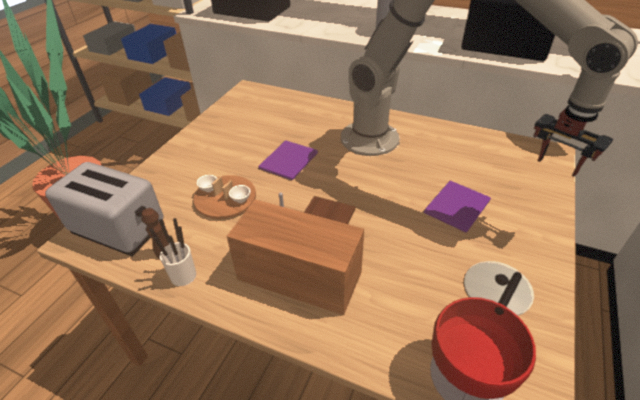

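View pics/top0.png

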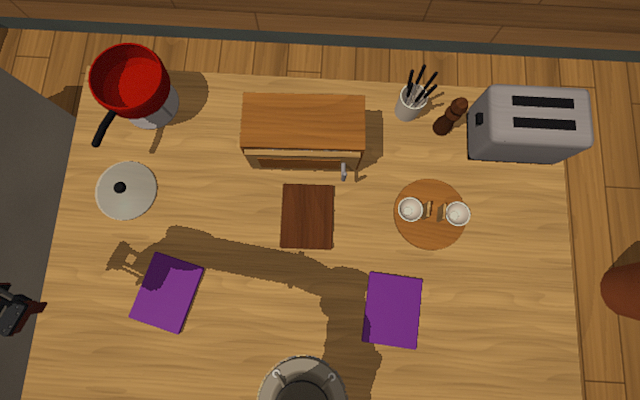

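The scene shows a cupboard (top view, roof corners about (243,93), (365,95), (366,150), (241,148)) with its handle at (344,170). There are three board shapes: dark brown (307,216), purple (167,292) and purple (392,310). The dark brown one fits "dark, not purple". The turntable is at (431,213) with bowls at (410,209) and (457,213). I'll confirm this in an enlarged crop.

```bash
cat > h.py <<'E'
import numpy as np,cv2
from scipy.spatial.transform import Rotation as R
def load(n): return dict(np.load(n))
def f_of(c): return 200/np.tan(np.radians(float(c["vfov"]))/2)
def cam_world(c):
    return np.linalg.inv(c["camera_from_world"])
def ray(c,u,v,T=None):
    T=cam_world(c) if T is None else T; f=f_of(c)
    d=np.array([(u-c["cx"])/f,-(v-c["cy"])/f,-1.]); return T[:3,3],T[:3,:3]@d
def onz(c,u,v,z,T=None):
    o,d=ray(c,u,v,T); return o+d*(z-o[2])/d[2]
def proj(c,p,T=None):
    T=cam_world(c) if T is None else T
    q=np.linalg.inv(T)@np.append(p,1); f=f_of(c)
    return np.array([c["cx"]+f*q[0]/-q[2],c["cy"]+f*q[1]/q[2]])
def tcp(s):
    T=np.eye(4); T[:3,:3]=R.from_quat(s["orientation"]).as_matrix(); T[:3,3]=s["position"]; return T
def rows(s,target,yaw=None):
    """shift in tool-axes units (300mm) to world target"""
    T=tcp(s); return T[:3,:3].T@(np.array(target)-T[:3,3])/0.3
E
python3 - <<'E'
from h import *
c=load("top.npz"); im=c["pixels"][:,:,::-1].copy()
cv2.imwrite("pics/crop1.png",cv2.resize(im[80:260,230:490],None,fx=3,fy=3,interpolation=cv2.INTER_CUBIC))
hsv=cv2.cvtColor(im,cv2.COLOR_BGR2HSV)
def blobs(m,lo,hi,z,name):
    for k in cv2.findContours(m,cv2.RETR_EXTERNAL,cv2.CHAIN_APPROX_NONE)[0]:
        a=cv2.contourArea(k)
        if lo<a<hi:
            r=cv2.minAreaRect(k); P=np.array([onz(c,*p[0].astype(float),z)[:2] for p in k],np.float32)
            rw=cv2.minAreaRect(P*1000)
            print(name,a,np.round(r[0]),"world",np.round(rw[0],1),np.round(rw[1],1),round(rw[2],1))
v=hsv[...,2]
m=((v<110)&(hsv[...,0]<20)&(hsv[...,1]>90)).astype(np.uint8); m[:182]=0;m[252:]=0;m[:,:275]=0;m[:,340:]=0
blobs(m,500,9000,0.015,"board")
m=((hsv[...,1]<60)&(v>130)).astype(np.uint8); m[:190]=0;m[240:]=0;m[:,:390]=0;m[:,480:]=0
blobs(m,50,3000,0.058,"bowl")
for p in [(243,93),(365,95),(366,150),(241,148)]: print(p,np.round(onz(c,*p,0.182),4))
E
```

```text
board 3230.0 [308. 216.] world [503.5  16.2] [187.9 151.9] 1.2
bowl 440.0 [458. 214.] world [ 527.3 -402.2] [64.9 67.9] 3.3
bowl 450.0 [410. 209.] world [ 532.1 -269.1] [66.6 68.5] 34.9
(243, 93) [0.7903 0.2001 0.182 ]
(365, 95) [ 0.8038 -0.1182  0.182 ]
(366, 150) [ 0.6532 -0.1255  0.182 ]
(241, 148) [0.6397 0.1906 0.182 ]
```

View pics/crop1.png

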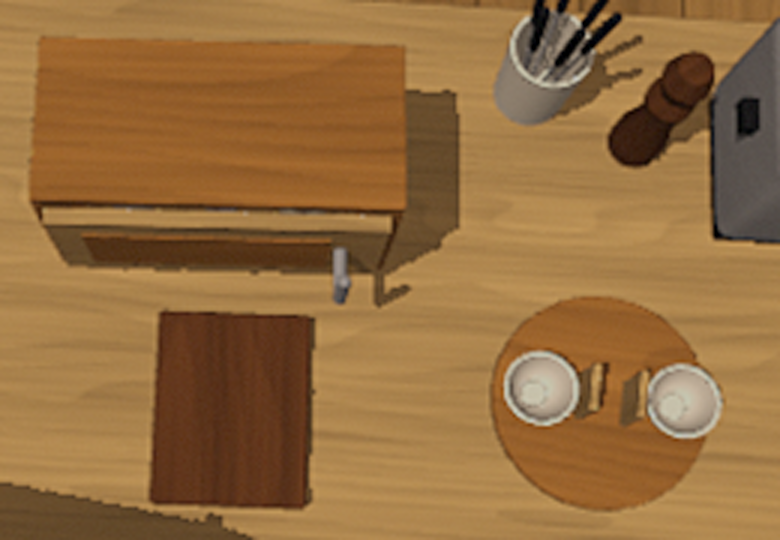

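The crop confirms the dark board at full-image (282–334, 184–249) and the cupboard with the handle bar's free top near full (343,163). The cheeks' tops are near (428,205) and (444,209), with a bowl either side.

```bash
python3 - <<'E'
from h import *
c=load("top.npz"); sc=load("scene.npz")
print("bar top",onz(c,343.3,163.5,.170),"bar low",onz(c,344,180,.106))
im=sc["pixels"][:,:,::-1]
cv2.imwrite("pics/bar_scene.png",cv2.resize(im[165:225,180:330],None,fx=5,fy=5,interpolation=cv2.INTER_CUBIC))
h=onz(c,343.3,163.5,.170); print("scene proj of bar top",proj(sc,h))
yaw=.0436
C=np.array([.7218,.0367]); ex=np.array([np.cos(yaw),np.sin(yaw)]); ey=np.array([-ex[1],ex[0]])
print("local bar",(h[:2]-C)@ex,(h[:2]-C)@ey)
H=C-.075*ex+.15*ey; print("hinge guess",H)
for a in np.arange(0,1.91,.1):
    r=yaw-a; X=np.array([np.cos(r),np.sin(r)]); Y=np.array([-X[1],X[0]])
    hd=H-.26*Y-.06*X
    print(round(a,1),hd.round(3),np.linalg.norm(hd).round(3), [ (lambda p:(p.round(3).tolist(),np.linalg.norm(p).round(3)))(H-d*Y+.0275*X) for d in (.07,.15,.23)])
E
```

```text
bar top [ 0.61797988 -0.07038719  0.17      ] bar low [ 0.59181289 -0.07832607  0.106     ]
scene proj of bar top [277.41249873 198.61458711]
local bar -0.10838897828684463 -0.10246030302042693
hinge guess [0.64033335 0.18328849]
0.0 [ 0.592 -0.079] 0.597 [([0.671, 0.115], np.float64(0.681)), ([0.674, 0.035], np.float64(0.675)), ([0.678, -0.045], np.float64(0.679))]
0.1 [ 0.566 -0.073] 0.57 [([0.664, 0.112], np.float64(0.673)), ([0.659, 0.032], np.float64(0.66)), ([0.655, -0.048], np.float64(0.657))]
0.2 [ 0.541 -0.064] 0.544 [([0.657, 0.11], np.float64(0.666)), ([0.644, 0.031], np.float64(0.645)), ([0.632, -0.048], np.float64(0.634))]
0.3 [ 0.516 -0.053] 0.519 [([0.649, 0.109], np.float64(0.658)), ([0.629, 0.031], np.float64(0.63)), ([0.609, -0.046], np.float64(0.61))]
0.4 [ 0.493 -0.039] 0.495 [([0.642, 0.108], np.float64(0.651)), ([0.614, 0.033], np.float64(0.615)), ([0.586, -0.042], np.float64(0.587))]
0.5 [ 0.472 -0.024] 0.472 [([0.634, 0.108], np.float64(0.643)), ([0.599, 0.037], np.float64(0.6)), ([0.564, -0.035], np.float64(0.565))]
0.6 [ 0.452 -0.006] 0.452 [([0.627, 0.109],
[... 1156 characters left out ...]
, np.float64(0.435))]
1.5 [0.375 0.213] 0.432 [([0.574, 0.148], np.float64(0.593)), ([0.494, 0.139], np.float64(0.514)), ([0.415, 0.13], np.float64(0.435))]
1.6 [0.379 0.24 ] 0.449 [([0.571, 0.155], np.float64(0.591)), ([0.491, 0.154], np.float64(0.514)), ([0.411, 0.152], np.float64(0.438))]
1.7 [0.386 0.265] 0.469 [([0.568, 0.162], np.float64(0.591)), ([0.489, 0.169], np.float64(0.517)), ([0.409, 0.176], np.float64(0.445))]
1.8 [0.396 0.29 ] 0.491 [([0.566, 0.169], np.float64(0.591)), ([0.488, 0.184], np.float64(0.521)), ([0.409, 0.199], np.float64(0.455))]
1.9 [0.408 0.314] 0.515 [([0.565, 0.177], np.float64(0.592)), ([0.489, 0.199], np.float64(0.528)), ([0.412, 0.222], np.float64(0.468))]
```

View pics/bar_scene.png

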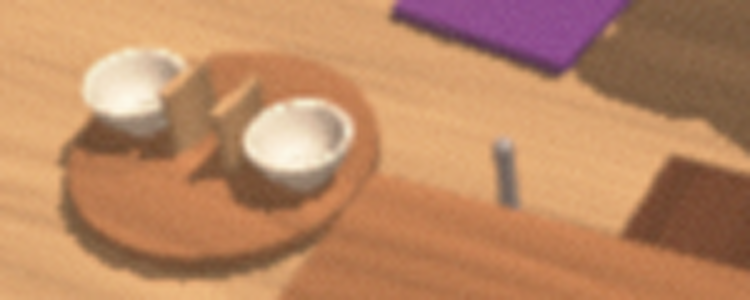

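The scene crop shows the bar's free top at about crop (503,145), i.e. full (280.6,194). I'll triangulate it.

```bash
python3 - <<'E'
from h import *
c=load("top.npz"); sc=load("scene.npz")
print("scene ray z.17",onz(sc,280.6,194.5,.168))
for p in [(.592,-.079,.17),(.592,-.079,.104),(.637,-.079,.108)]: print(p,proj(c,p),proj(sc,p))
im=c["pixels"][155:190,335:355]; g=cv2.cvtColor(im,cv2.COLOR_RGB2HSV)
for r in range(0,30): print(155+r,' '.join('%3d/%3d'%(a[1],a[2]) for a in g[r,4:16]))
E
```

```text
scene ray z.17 [ 0.59718996 -0.07135058  0.168     ]
(0.592, -0.079, 0.17) [346.25818945 173.53062299] [279.02009909 192.18517202]
(0.592, -0.079, 0.104) [344.19374568 180.13492085] [280.9550968  208.78406571]
(0.637, -0.079, 0.108) [345.01372871 163.74420754] [273.61321618 217.74567311]
155 142/165 139/167 142/165 144/165 141/166 141/165 141/164 142/163 141/163 141/164 145/163 139/163
156 149/142 144/143 145/142 144/142 144/145 141/145 143/146 141/148 144/149 146/148 144/150 144/151
157 147/ 80 146/ 77 147/ 71 153/ 75 146/ 82 152/ 82 151/ 91 146/ 98 152/ 99 146/101 144/103 151/105
158 137/ 91 141/ 92 151/ 93 148/ 95 141/ 94 154/ 93 148/ 95 150/ 92 141/ 92 155/ 89 149/ 91 152/ 92
159 169/125 157/109 141/ 96 148/ 95 146/ 96 143/ 96 146/ 96 145/ 95 151/ 96 149/ 96 148/ 95 150/ 95
160 187/138 163/114 154/ 93 147/ 99 143/ 98 151/ 98 146/101 150/100 151/101 148/100 152/ 99 138/102
161 192/ 65 155/ 74 155/ 84 158/ 92 165/ 94 158/ 95 158/ 95 157/ 96 149/ 99 148/ 98 147/ 97 152/ 97
162 188/ 87 161/ 90 113/ 90  77/106  76/110  83/102 120/ 96 152/ 92 148/ 95 148/ 95 149/ 94 150/ 95
163 172/ 89
[... 1488 characters left out ...]

178 146/166 139/152  72/113  20/ 91  26/ 87  11/ 68  96/ 96 143/157 145/171 141/168 143/168 142/169
179 143/166 133/149  62/107   6/ 87  16/ 81  13/ 61 128/135 140/169 140/169 140/170 141/168 140/170
180 138/166 139/163 100/133  26/ 89  14/ 71  44/ 69 137/149 142/171 142/167 140/167 141/166 142/167
181 138/175 141/176 130/167 112/146 116/130 129/140 139/167 147/174 141/172 139/172 140/170 140/169
182 138/177 139/178 142/180 141/181 141/183 142/182 140/179 139/176 138/177 138/175 141/174 142/174
183 138/170 139/169 140/169 142/167 142/169 142/169 138/168 140/167 140/167 141/166 140/166 141/166
184 141/159 139/160 140/160 139/160 143/160 138/161 140/159 143/159 137/160 140/159 141/159 139/160
```

```bash
cat >> h.py <<'E'
def plan(s,target,yawdeg):
    """units and twist to world target with tool y axis at yawdeg (mod 180)"""
    T=tcp(s); y=np.degrees(np.arctan2(T[1,1],T[0,1]))
    d=(yawdeg-y+90)%180-90
    print("units",rows(s,target).round(3),"twist",round(-d/45,3),"or",round(-(d-180*np.sign(d))/45,3),"| now",s["position"].round(4),"yaw",y.round(1),"w",round(s["grip_width"],4),"F",s["ft_force"].round(1),"j7",s["joint_pos"][6].round(2),"t",round(s["time"],2))
E
python3 -m handwheel '-0.15 -0.2 0 0.2 0.2; -0.4 -0.45 0 0.4 0.4; -0.6 -0.7 0 0.6 0.5; -0.8 -0.85 0 0.8 0.5; -0.96 -0.87 0 1 0.5;-0.96 -0.87 0 1 0.5;-0.96 -0.87 0 1 0.5;-0.96 -0.87 0 1 0.5'
python3 -c "
from h import *;from cell import *
plan(get_state(),(.592,-.074,.225),2.5)"
```

```text
time: 1.1
position: [0.4215, 0.2763, 0.2335]
orientation: [0.552, 0.834, -0.0, 0.0]
ft_force: [-0.2, 0.5, -0.1]
grip_width: 0.0438
units [-1.297  0.066  0.029] twist 0.456 or -3.544 | now [0.4215 0.2763 0.2335] yaw 23.0 w 0.0438 F [-0.2  0.5 -0.1] j7 -0.23 t 1.1
```

```bash
python3 -m handwheel '-0.2 0.01 0 0.1 0.5; -0.4 0.03 0 0.2 0.5; -0.6 0.04 0 0.3 0.5; -0.8 0.04 0 0.4 0.5; -0.95 0.04 0 0.456 0.5;-0.95 0.04 0 0.456 0.5;-0.95 0.04 0 0.456 0.5'
python3 -c "
from h import *;from cell import *
plan(get_state(),(.592,-.074,.225),2.5)"
```

```text
time: 1.98
position: [0.5441, 0.0228, 0.2332]
orientation: [0.689, 0.725, -0.0, -0.001]
ft_force: [-0.6, 0.4, -0.4]
grip_width: 0.0437
units [-0.33   0.143  0.027] twist 0.008 or -3.992 | now [0.5441 0.0228 0.2332] yaw 2.9 w 0.0437 F [-0.6  0.4 -0.4] j7 0.06 t 1.98
```

```bash
python3 -m handwheel '-0.15 0.08 0.05 0 0.5; -0.33 0.143 0.1 0.008 0.5;-0.33 0.143 0.1 0.008 0.5;-0.33 0.143 0.1 0.008 0.5'
python3 - <<'E'
from h import *;from cell import *
s=get_state(); w=capture("wrist"); np.savez("w.npz",T=tcp(s),**w)
cv2.imwrite("pics/w1.png",w["pixels"][:,:,::-1])
T=tcp(s)@w["hand_eye"]; print(w["hand_eye"],w["vfov"],w["cx"],w["cy"])
plan(s,(.592,-.074,.142),2.5)
for z in(.108,.17): print(proj(w,(.592,-.074,z),T))
c=capture("top"); cv2.imwrite("pics/t1.png",c["pixels"][:,:,::-1])
E
```

```text
time: 2.48
position: [0.5918, -0.0736, 0.2033]
orientation: [0.691, 0.723, 0.0, -0.001]
ft_force: [0.5, 0.8, 0.1]
grip_width: 0.0436
[[-1.05781966e-03  9.63198986e-01  2.68787268e-01  7.14069448e-02]
 [ 9.99999420e-01  9.64151080e-04  4.80490405e-04 -1.69532013e-04]
 [ 2.03656336e-04  2.68787620e-01 -9.63199447e-01 -1.51376138e-01]
 [ 0.00000000e+00  0.00000000e+00  0.00000000e+00  1.00000000e+00]] 61.40615908008985 310.8550553336851 199.36629345582404
units [-0.002  0.001  0.204] twist 0.001 or -3.999 | now [ 0.5918 -0.0736  0.2033] yaw 2.5 w 0.0436 F [0.5 0.8 0.1] j7 0.3 t 2.48
[311.57830563 203.28684254]
[311.67759372 232.80753398]
```

View pics/w1.png

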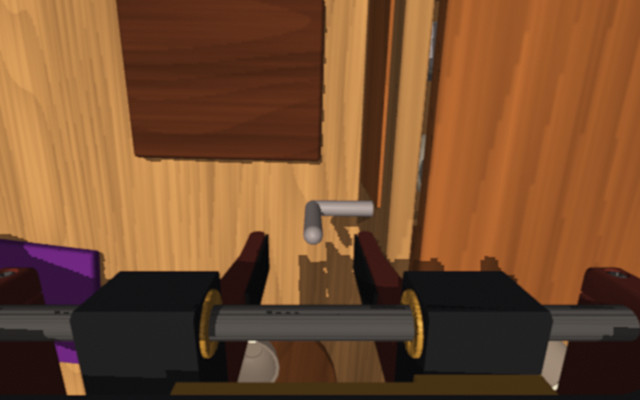

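The wrist view shows the bar's top at (313,236), against a prediction of (312,233). It sits between the fingers at (255,265) and (368,265), and the right finger is clear of the door. Descend and grip.

```bash
python3 -m handwheel '0 0 0.1 0 0.5; 0 0 0.2 0 0.5; 0 0 0.204 0 0.5; 0 0 0.204 0 0.7; 0 0 0.204 0 1; 0 0 0.204 0 1; 0 0 0.204 0 1'
python3 - <<'E'
from h import *;from cell import *
s=get_state(); T=tcp(s)
yaw=.0436
p0=np.array([s["position"][0],s["position"][1]])
X=np.array([np.cos(yaw),np.sin(yaw)]);Y=np.array([-X[1],X[0]])
H=p0+.26*Y+.06*X; print("hinge",H,"w",s["grip_width"],s["position"],s["ft_force"])
for a in np.arange(.05,.76,.05):
    r=yaw-a; X=np.array([np.cos(r),np.sin(r)]);Y=np.array([-X[1],X[0]])
    h=H-.26*Y-.06*X
    print(round(a,2),rows(s,[*h,s["position"][2]]).round(3),"tw",round(np.degrees(a)/45,3))
E
```

```text
time: 3.45
position: [0.5925, -0.0762, 0.1431]
orientation: [0.692, 0.722, 0.001, 0.0]
ft_force: [-0.0, 0.4, 2.7]
grip_width: 0.0118
hinge [0.64106222 0.18617392] w 0.011767711823776847 [ 0.59245164 -0.07619417  0.14314426] [-0.01671322  0.43166008  2.73382504]
0.05 [ 0.011 -0.043 -0.   ] tw 0.064
0.1 [ 0.024 -0.086 -0.   ] tw 0.127
0.15 [ 0.039 -0.127 -0.   ] tw 0.191
0.2 [ 0.057 -0.168 -0.   ] tw 0.255
0.25 [ 0.076 -0.208 -0.   ] tw 0.318
0.3 [ 0.097 -0.247 -0.   ] tw 0.382
0.35 [ 0.12  -0.285 -0.   ] tw 0.446
0.4 [ 0.146 -0.322 -0.   ] tw 0.509
0.45 [ 0.172 -0.357 -0.   ] tw 0.573
0.5 [ 0.201 -0.392 -0.   ] tw 0.637
0.55 [ 0.231 -0.424 -0.   ] tw 0.7
0.6 [ 0.263 -0.455 -0.001] tw 0.764
0.65 [ 0.297 -0.484 -0.001] tw 0.828
0.7 [ 0.331 -0.512 -0.001] tw 0.891
0.75 [ 0.368 -0.538 -0.001] tw 0.955
```

```bash
python3 -m handwheel '0.005 -0.02 0 0.03 1; 0.011 -0.043 0 0.064 1; 0.024 -0.086 0 0.127 1; 0.039 -0.127 0 0.191 1; 0.057 -0.168 0 0.255 1; 0.076 -0.208 0 0.318 1; 0.097 -0.247 0 0.382 1; 0.120 -0.285 0 0.446 1; 0.146 -0.322 0 0.509 1; 0.172 -0.357 0 0.573 1; 0.201 -0.392 0 0.637 1; 0.231 -0.424 0 0.7 1; 0.263 -0.455 0 0.764 1; 0.297 -0.484 0 0.828 1; 0.331 -0.512 0 0.891 1;0.35 -0.525 0 0.923 1; 0.35 -0.525 0 0.923 1'
python3 - <<'E'
from h import *;from cell import *
s=get_state(); print(s["joint_pos"].round(2))
H=np.array([.641,.187])
for a in np.arange(.725,1.4,.05):
    r=.0436-a; X=np.array([np.cos(r),np.sin(r)]);Y=np.array([-X[1],X[0]])
    h=H-.26*Y-.06*X
    print(round(a,3),h.round(3),np.linalg.norm(h).round(3),rows(s,[*h,s["position"][2]]).round(3),"tw",round(np.degrees(a-.725)/45,3))
E
```

```text
time: 5.58
position: [0.4317, 0.024, 0.1431]
orientation: [0.903, 0.429, 0.002, -0.0]
ft_force: [4.1, 4.7, 0.8]
grip_width: 0.0115
[-0.84  0.25  0.74  2.24 -0.25  0.73 -0.61]
0.725 [0.431 0.023] 0.431 [-0.005 -0.    -0.   ] tw 0.0
0.775 [0.423 0.034] 0.424 [ 0.006 -0.043 -0.   ] tw 0.064
0.825 [0.415 0.045] 0.418 [ 0.019 -0.086 -0.   ] tw 0.127
0.875 [0.408 0.056] 0.412 [ 0.034 -0.128 -0.   ] tw 0.191
0.925 [0.402 0.068] 0.408 [ 0.052 -0.169 -0.   ] tw 0.255
0.975 [0.397 0.08 ] 0.405 [ 0.071 -0.209 -0.   ] tw 0.318
1.025 [0.392 0.092] 0.402 [ 0.092 -0.248 -0.   ] tw 0.382
1.075 [0.387 0.105] 0.401 [ 0.116 -0.285 -0.   ] tw 0.446
1.125 [0.383 0.118] 0.401 [ 0.141 -0.322  0.   ] tw 0.509
1.175 [0.38  0.131] 0.402 [ 0.168 -0.358  0.   ] tw 0.573
1.225 [0.378 0.144] 0.404 [ 0.196 -0.392  0.   ] tw 0.637
1.275 [0.376 0.157] 0.407 [ 0.227 -0.424  0.   ] tw 0.7
1.325 [0.375 0.17 ] 0.412 [ 0.258 -0.455  0.   ] tw 0.764
1.375 [0.374 0.184] 0.417 [ 0.292 -0.484  0.   ] tw 0.828
```

```bash
python3 -m handwheel '0 0 0 0 0.5; 0 0 0 0 0.5; 0 0 -0.1 0 0.5; 0 0 -0.2 0 0.5; 0 0 -0.27 0 0.6; 0 0 -0.27 0 1'
python3 - <<'E'
from h import *;from cell import *
s=get_state(); print(s["position"],s["ft_force"])
c=capture("top"); np.savez("top2.npz",**c); cv2.imwrite("pics/t2.png",cv2.resize(c["pixels"][80:260,230:490,::-1],None,fx=3,fy=3,interpolation=cv2.INTER_CUBIC))
H=np.array([.641,.187])
a=.725
for d in(.15,.19):
  for x in (.09,):
    for a in (.725,1.0,1.2,1.5):
        r=.0436-a; X=np.array([np.cos(r),np.sin(r)]);Y=np.array([-X[1],X[0]])
        h=H-d*Y+x*X
        print(d,x,a,h.round(3),np.linalg.norm(h).round(3)); 
        if a==.725: plan(s,[*h,.22],np.degrees(r))
E
```

```text
time: 6.32
position: [0.4307, 0.0222, 0.2241]
orientation: [0.903, 0.429, 0.001, -0.0]
ft_force: [-0.2, -0.1, 0.2]
grip_width: 0.0285
[0.43065839 0.02215984 0.22411677] [-0.16436817 -0.11432262  0.24475438]
0.15 0.09 0.725 [0.616 0.014] 0.617
units [0.37  0.497 0.015] twist -0.004 or 3.996 | now [0.4307 0.0222 0.2241] yaw -39.2 w 0.0285 F [-0.2 -0.1  0.2] j7 -0.79 t 6.33
0.15 0.09 1.0 [0.57  0.027] 0.571
0.15 0.09 1.2 [0.54  0.044] 0.542
0.15 0.09 1.5 [0.502 0.08 ] 0.509
0.19 0.09 0.725 [ 0.591 -0.017] 0.591
units [0.236 0.498 0.014] twist -0.004 or 3.996 | now [0.4307 0.0222 0.2241] yaw -39.2 w 0.0285 F [-0.2 -0.1  0.2] j7 -0.79 t 6.33
0.19 0.09 1.0 [0.538 0.004] 0.538
0.19 0.09 1.2 [0.503 0.028] 0.504
0.19 0.09 1.5 [0.463 0.076] 0.469
```

View pics/t2.png

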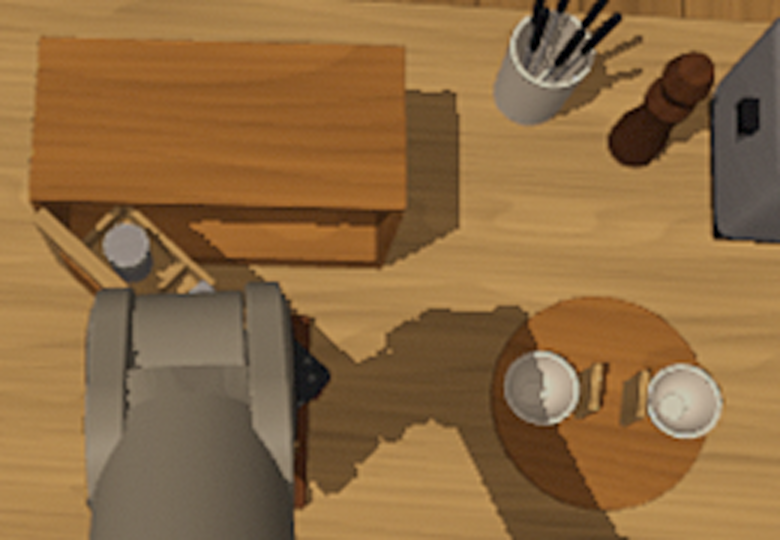

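The top crop shows the door open as planned at about 0.72 rad. A round container top at crop (127,245) is nearest the hinge, so it isn't the flat tin. Next I'll push the rack lip from inside.

```bash
python3 -m handwheel '0.1 0.2 0 0 1; 0.2 0.4 0 0 1; 0.236 0.5 0 0 1; 0.236 0.5 0.05 0 1; 0.236 0.5 0.2 0 1; 0.236 0.5 0.3 0 1; 0.236 0.5 0.355 0 1; 0.236 0.5 0.355 0 1'
python3 - <<'E'
from h import *;from cell import *
s=get_state(); print(s["position"],s["ft_force"],s["grip_width"])
H=np.array([.641,.187])
x=.0735
for a in np.arange(.7,1.55,.05):
    r=.0436-a; X=np.array([np.cos(r),np.sin(r)]);Y=np.array([-X[1],X[0]])
    h=H-.19*Y+x*X
    print(round(a,3),rows(s,[*h,.117]).round(3),"tw",round(np.degrees(a-.725)/45,3))
E
```

```text
time: 7.38
position: [0.59, -0.0178, 0.1157]
orientation: [0.903, 0.429, -0.001, -0.0]
ft_force: [1.0, -0.3, 1.1]
grip_width: 0.0007
[ 0.58996439 -0.01778869  0.1157223 ] [ 1.02870987 -0.25395421  1.14039667] 0.0007494852025911523
0.7 [ 0.01  -0.037 -0.004] tw -0.032
0.75 [-0.002 -0.069 -0.004] tw 0.032
0.8 [-0.013 -0.101 -0.004] tw 0.095
0.85 [-0.022 -0.134 -0.004] tw 0.159
0.9 [-0.029 -0.167 -0.004] tw 0.223
0.95 [-0.035 -0.2   -0.004] tw 0.286
1.0 [-0.039 -0.234 -0.004] tw 0.35
1.05 [-0.042 -0.268 -0.004] tw 0.414
1.1 [-0.043 -0.302 -0.004] tw 0.477
1.15 [-0.042 -0.336 -0.004] tw 0.541
1.2 [-0.039 -0.37  -0.004] tw 0.605
1.25 [-0.035 -0.403 -0.004] tw 0.668
1.3 [-0.029 -0.437 -0.004] tw 0.732
1.35 [-0.021 -0.47  -0.004] tw 0.796
1.4 [-0.012 -0.502 -0.003] tw 0.859
1.45 [-0.001 -0.534 -0.003] tw 0.923
1.5 [ 0.012 -0.566 -0.003] tw 0.987
```

```bash
python3 -m handwheel '0 -0.03 0 0 1; 0.005 -0.05 0 0 1; -0.002 -0.069 0 0.03 1; -0.01 -0.09 0 0.07 1; -0.018 -0.117 0 0.127 1; -0.022 -0.134 0 0.159 1; -0.029 -0.167 0 0.223 1; -0.035 -0.2 0 0.286 1; -0.039 -0.234 0 0.35 1; -0.042 -0.268 0 0.414 1; -0.043 -0.302 0 0.477 1; -0.042 -0.336 0 0.541 1; -0.039 -0.37 0 0.605 1; -0.035 -0.403 0 0.668 1; -0.029 -0.437 0 0.732 1; -0.021 -0.47 0 0.796 1; -0.012 -0.502 0 0.859 1; -0.004 -0.525 0 0.9 1; 0 -0.54 0 0.93 1; 0 -0.54 0 0.93 1'
python3 -c "
from h import *;from cell import *
s=get_state();print(s['position'],s['ft_force'],s['joint_pos'].round(2))"
```

```text
time: 9.88
position: [0.4654, 0.0849, 0.1169]
orientation: [0.997, 0.078, -0.0, -0.0]
ft_force: [-0.6, -0.4, 0.8]
grip_width: 0.0005
[0.46537249 0.08490766 0.11690653] [-0.63234096 -0.36167215  0.79301967] [-1.08  0.48  0.99  2.18 -0.59  0.78 -1.13]
```

```bash
python3 -m handwheel '0 0.05 0 0 1; 0 0.05 -0.2 0 1; 0 0.05 -0.4 0 1; 0.05 -0.03 -0.6 0 0.6; 0.1 -0.12 -0.62 0 0.3; 0.1 -0.12 -0.62 0 0.3; 0.1 -0.12 -0.62 0 0.3'
python3 - <<'E'
from h import *;from cell import *
s=get_state(); w=capture("wrist"); np.savez("w2.npz",T=tcp(s),**w); plan(s,s["position"],0)
cv2.imwrite("pics/w2.png",w["pixels"][:,:,::-1])
E
```

```text
time: 10.75
position: [0.4894, 0.123, 0.3024]
orientation: [0.997, 0.077, -0.001, 0.0]
ft_force: [0.1, -0.4, 0.4]
grip_width: 0.037
units [0. 0. 0.] twist -1.803 or 2.197 | now [0.4894 0.123  0.3024] yaw -81.1 w 0.037 F [ 0.1 -0.4  0.4] j7 -1.43 t 10.75
```

View pics/w2.png

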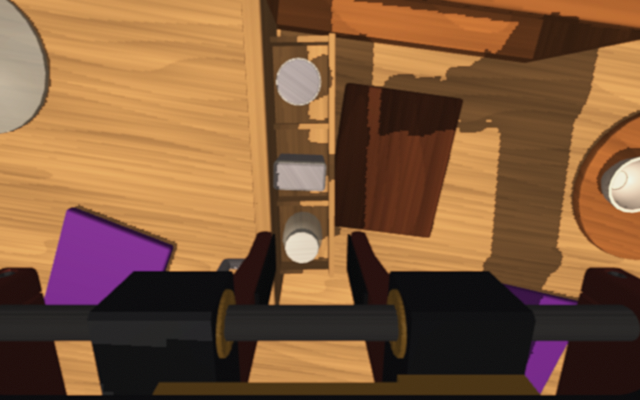

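Wrist view, rack compartments from the hinge outward: round tin at (299,82), flat rectangular tin at (301,177) in the middle, white-capped jar at (302,243). The flat tin is the only rectangular one, and its top face spans about (277–326, 163–192).

```bash
cat > rect.py <<'E'
from h import *
def toprect(w,T,box,z,name="",smax=60,vmin=120,show=True):
    im=w["pixels"]; hsv=cv2.cvtColor(im,cv2.COLOR_RGB2HSV)
    u0,v0,u1,v1=box; m=np.zeros(im.shape[:2],np.uint8)
    m[v0:v1,u0:u1]=((hsv[...,1]<smax)&(hsv[...,2]>vmin))[v0:v1,u0:u1]
    m=cv2.morphologyEx(m,cv2.MORPH_OPEN,np.ones((3,3)))
    k=max(cv2.findContours(m,cv2.RETR_EXTERNAL,cv2.CHAIN_APPROX_NONE)[0],key=cv2.contourArea)
    P=np.array([onz(w,*p[0].astype(float),z,T)[:2] for p in k],np.float32)*1000
    r=cv2.minAreaRect(P); print(name,"px",cv2.boundingRect(k),"world mm",np.round(r[0],1),"size",np.round(r[1],1),"ang",round(r[2],1)); return r
E
python3 - <<'E'
from rect import *
w=load("w2.npz"); T=w["T"]@w["hand_eye"]
hsv=cv2.cvtColor(w["pixels"],cv2.COLOR_RGB2HSV)
for v in range(150,198,3): print(v,' '.join('%d/%d'%tuple(hsv[v,u,1:]) for u in (272,276,280,300,322,326,330)))
toprect(w,T,(265,150,333,200),.150,"tin",60,140)
toprect(w,T,(265,50,333,115),.146,"round",60,140)
toprect(w,T,(265,215,333,270),.145,"jar",60,140)
H=np.array([.641,.187])
for a in (1.4,1.45,1.5):
    r=.0436-a; X=np.array([np.cos(r),np.sin(r)]);Y=np.array([-X[1],X[0]])
    for d in (.07,.15,.23): h=H-d*Y+.0275*X; print(a,d,h.round(4))
E
```

```text
150 147/64 150/78 153/102 154/106 152/114 150/100 148/219
153 150/63 154/78 130/92 134/97 153/115 153/100 151/197
156 146/63 149/72 36/64 29/62 72/74 153/102 152/106
159 147/64 98/65 35/65 28/63 32/64 153/102 152/106
162 143/64 42/91 41/131 44/110 40/90 148/100 152/106
165 129/65 30/101 30/178 31/165 33/153 95/102 150/100
168 126/65 31/107 30/181 29/185 29/176 83/110 152/99
171 126/65 32/120 31/182 29/186 30/172 99/103 152/99
174 122/65 31/81 30/179 31/188 30/169 105/104 149/99
177 128/64 31/83 30/181 30/187 29/168 136/174 154/98
180 122/65 28/82 32/184 31/182 31/164 139/178 155/127
183 124/64 31/107 31/183 32/177 30/163 142/183 150/201
186 124/64 30/86 32/178 29/175 33/164 146/192 150/200
189 149/60 85/66 66/128 42/146 42/159 151/199 151/201
192 149/60 150/61 156/103 155/102 151/142 156/131 150/202
195 146/61 152/62 152/99 151/96 152/99 147/90 151/202
tin px (277, 163, 47, 27) world mm [498.3 132.5] size [24.3 42.5] ang 8.8
round px (276, 58, 44, 47) world mm [579.7 146.6] size [37.6 37.2] ang 8.8
jar px (285, 232, 34, 31) world mm [426.6 120.6] size [32.1 32.7] ang 8.7
1.4 0.07 [0.5785 0.1452]
1.4 0.15 [0.5003 0.1282]
1.4 0.23 [0.4221 0.1112]
1.45 0.07 [0.5764 0.1484]
1.45 0.15 [0.4975 0.1353]
1.45 0.23 [0.4186 0.1222]
1.5 0.07 [0.5746 0.1517]
1.5 0.15 [0.4951 0.1426]
1.5 0.23 [0.4156 0.1334]
```

```bash
python3 -m handwheel '0.01 -0.01 0 -0.2 0.36; 0.03 -0.03 0 -0.4 0.36; 0.03 -0.035 0 -0.6 0.36; 0.03 -0.035 0 -0.8 0.36; 0.03 -0.035 0.1 -1 0.36; 0.03 -0.035 0.1 -1 0.36; 0.03 -0.035 0.1 -1 0.36'
python3 -m handwheel '0 0 0 -0.2 0.36; 0 0 0 -0.4 0.36; 0 0 0 -0.6 0.36; 0 0 0.05 -0.8 0.36; 0 0 0.1 -1 0.36; 0 0 0.15 -1 0.36; 0 0 0.15 -1 0.36'
python3 - <<'E'
from rect import *;from cell import *
s=get_state(); plan(s,(.498,.1335,.125),8.8)
w=capture("wrist"); np.savez("w3.npz",T=tcp(s),**w); cv2.imwrite("pics/w3.png",w["pixels"][:,:,::-1])
E
```

```text
time: 11.68
position: [0.4972, 0.1356, 0.2734]
orientation: [0.892, 0.452, -0.0, 0.0]
ft_force: [-0.4, -0.3, 0.9]
grip_width: 0.0561
time: 12.55
position: [0.4966, 0.1363, 0.2274]
orientation: [0.651, 0.759, -0.001, -0.0]
ft_force: [0.1, 0.6, 0.4]
grip_width: 0.056
units [-0.01   0.004  0.341] twist -0.002 or 3.998 | now [0.4966 0.1363 0.2274] yaw 8.7 w 0.056 F [0.1 0.6 0.4] j7 0.03 t 12.55
```

View pics/w3.png

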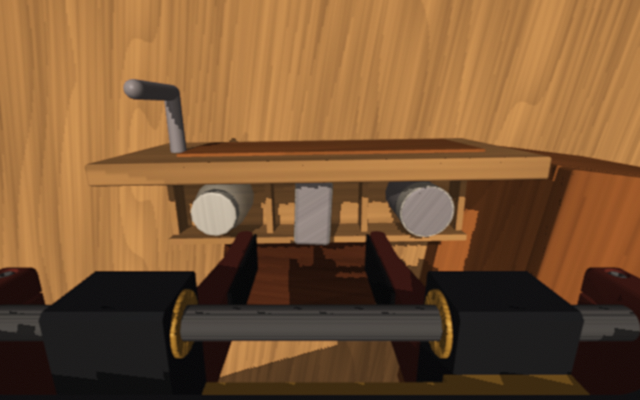

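The tin's top is at (296–331, 187–244), centred between the fingers, with both round containers clear on either side. I'll re-measure it here.

```bash
python3 - <<'E'
from rect import *;from cell import *
w=load("w3.npz"); T=w["T"]@w["hand_eye"]
r=toprect(w,T,(285,180,345,252),.150,"tin",60,110)
print([onz(w,u,v,.15,T).round(4) for u,v in((296,187),(331,187),(296,244),(331,244))])
plan(get_state(),(r[0][0]/1000,r[0][1]/1000,.126),8.8)
E
```

```text
tin px (295, 186, 37, 58) world mm [497.9 132.3] size [25.2 42.9] ang 7.9
[array([0.4833, 0.1509, 0.15  ]), array([0.5074, 0.1546, 0.15  ]), array([0.4892, 0.1084, 0.15  ]), array([0.5146, 0.1123, 0.15  ])]
units [-0.014  0.001  0.34 ] twist -0.001 or 3.999 | now [0.4971 0.1364 0.228 ] yaw 8.8 w 0.0562 F [0.5 0.4 0.5] j7 0.03 t 12.6
```

```bash
python3 -m handwheel '-0.005 0.002 0.1 0 0.36; -0.01 0.002 0.2 0 0.36; -0.01 0.002 0.3 0 0.36; -0.01 0.002 0.338 0 0.36; -0.01 0.002 0.338 0 0.5; -0.01 0.002 0.338 0 0.7;-0.01 0.002 0.338 0 1;-0.01 0.002 0.338 0 1;-0.01 0.002 0.338 0 1; -0.01 0.002 0.3 0 1; -0.01 0.002 0.2 0 1; -0.01 0.002 0.1 0 1; -0.01 0.002 0 0 1; -0.01 0.002 0 0 1'
python3 - <<'E'
from rect import *;from cell import *
s=get_state(); plan(s,(.52,-.03,.2),95)
plan(s,(.52,-.03,.2),5)
print(s["joint_pos"].round(2))
E
```

```text
time: 14.35
position: [0.4993, 0.134, 0.2302]
orientation: [0.65, 0.76, 0.002, 0.001]
ft_force: [-0.2, -0.7, -0.9]
grip_width: 0.026
units [-0.551 -0.018  0.099] twist -1.912 or 2.088 | now [0.4993 0.134  0.2302] yaw 9.0 w 0.026 F [-0.2 -0.7 -0.9] j7 0.04 t 14.35
units [-0.551 -0.018  0.099] twist 0.088 or -3.912 | now [0.4993 0.134  0.2302] yaw 9.0 w 0.026 F [-0.2 -0.7 -0.9] j7 0.04 t 14.35
[-1.07  0.28  0.84  1.98 -0.25  0.99  0.04]
```

```bash
python3 -m handwheel '-0.05 0 0 0 1; -0.15 0 0 0.1 1; -0.3 -0.01 0 0.3 1; -0.4 -0.02 0 0.5 1; -0.5 -0.03 0 0.7 1; -0.51 -0.03 0 0.9 1; -0.51 -0.03 0 1 1; -0.51 -0.03 0 1 1'
python3 -m handwheel '0 0 0 0.2 1; 0 0 0 0.4 1; 0 0 0.1 0.6 1; 0 0 0.2 0.8 1; 0 0 0.3 1 1; 0 0 0.4 1 1; 0 0 0.4 1 1; 0 0 0.4 1 1'
python3 - <<'E'
from rect import *;from cell import *
s=get_state(); plan(s,(.515,-.02,.054),-81)
E
```

```text
time: 15.35
position: [0.5123, -0.0211, 0.2274]
orientation: [0.892, 0.452, -0.001, 0.0]
ft_force: [-0.9, 0.1, -1.0]
grip_width: 0.0256
time: 16.35
position: [0.5134, -0.0197, 0.1088]
orientation: [0.997, 0.078, 0.0, 0.0]
ft_force: [-0.5, 0.5, -0.3]
grip_width: 0.0263
units [0.005 0.002 0.183] twist -0.002 or 3.998 | now [ 0.5134 -0.0197  0.1088] yaw -81.1 w 0.0263 F [-0.5  0.5 -0.3] j7 -0.78 t 16.35
```

```bash
python3 -m handwheel '0 0 0.08 0 1; 0 0 0.13 0 1; 0 0 0.16 0 1; 0 0 0.175 0 1; 0 0 0.18 0 1; 0 0 0.18 0 1'

```

```text
time: 17.1
position: [0.5133, -0.0189, 0.0544]
orientation: [0.997, 0.078, 0.0, -0.0]
ft_force: [0.0, -0.7, 3.3]
grip_width: 0.0257
```

```bash
python3 -m handwheel '0 0 0 0 0.9; 0 0 0 0 0.6; 0 0 0 0 0.35; 0 0 0 0 0.35; 0 0 -0.1 0 0.35; 0 0 -0.25 0 0.2; 0 0 -0.4 0 0.1; 0 0 -0.45 0 0.1'
python3 -m handwheel '0 0 0 -0.2 0.1; 0 0 0 -0.4 0.1; 0 0 0 -0.6 0.1; 0 0 0 -0.8 0.1; 0 0 0 -1 0.1; 0 0 0 -1 0.1'
python3 -m handwheel '0 0 0 -0.2 0.1; 0 0 0 -0.4 0.1; 0 0 0 -0.6 0.1; 0 0 0 -0.8 0.1; 0 0 0 -1 0.1; 0 0 0 -1 0.1'
python3 - <<'E'
from rect import *;from cell import *
s=get_state(); w=capture("wrist"); np.savez("w4.npz",T=tcp(s),**w); cv2.imwrite("pics/w4.png",w["pixels"][:,:,::-1])
plan(s,(.5133,-.019,.054),9)
c=capture("top"); np.savez("top3.npz",**c)
E
```

```text
time: 18.1
position: [0.514, -0.0189, 0.1909]
orientation: [0.997, 0.078, 0.002, -0.0]
ft_force: [0.2, -0.2, -1.0]
grip_width: 0.0782
time: 18.85
position: [0.5125, -0.0185, 0.1884]
orientation: [0.891, 0.453, -0.0, -0.001]
ft_force: [1.0, 0.2, 0.0]
grip_width: 0.0788
time: 19.6
position: [0.5127, -0.0187, 0.1885]
orientation: [0.651, 0.759, -0.0, -0.0]
ft_force: [-0.8, 1.2, 0.4]
grip_width: 0.0789
units [-0.002  0.002  0.448] twist -0.006 or 3.994 | now [ 0.5127 -0.0187  0.1885] yaw 8.7 w 0.0789 F [-0.8  1.2  0.4] j7 0.37 t 19.6
```

View pics/w4.png

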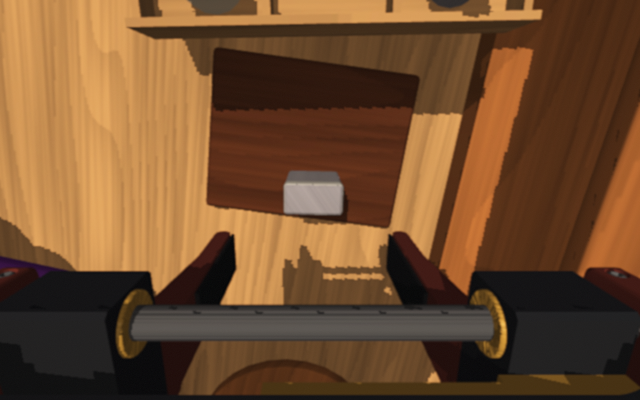

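The tin stands upright on the dark board, with its top face at (284–343, 182–215). I'll measure it and regrasp.

```bash
python3 - <<'E'
from rect import *;from cell import *
w=load("w4.npz"); T=w["T"]@w["hand_eye"]
hsv=cv2.cvtColor(w["pixels"],cv2.COLOR_RGB2HSV); print([tuple(hsv[v,314,1:]) for v in range(165,222,4)])
r=toprect(w,T,(275,165,350,222),.077,"tin",60,150)
r=toprect(w,T,(275,181,350,222),.077,"tin",80,110)
plan(get_state(),(r[0][0]/1000,r[0][1]/1000,.054),9)
E
```

```text
[(np.uint8(185), np.uint8(91)), (np.uint8(184), np.uint8(100)), (np.uint8(28), np.uint8(99)), (np.uint8(33), np.uint8(101)), (np.uint8(38), np.uint8(115)), (np.uint8(38), np.uint8(182)), (np.uint8(31), np.uint8(171)), (np.uint8(31), np.uint8(167)), (np.uint8(30), np.uint8(170)), (np.uint8(31), np.uint8(174)), (np.uint8(32), np.uint8(176)), (np.uint8(33), np.uint8(172)), (np.uint8(37), np.uint8(138)), (np.uint8(177), np.uint8(46)), (np.uint8(153), np.uint8(108))]
tin px (284, 183, 58, 30) world mm [513.4 -19. ] size [45.7 24.3] ang 8.7
tin px (284, 181, 59, 34) world mm [513.7 -19. ] size [47.1 27.7] ang 8.7
units [-0.001  0.003  0.449] twist -0.007 or 3.993 | now [ 0.5128 -0.0188  0.1886] yaw 8.7 w 0.0789 F [ 0.  -0.5 -0.4] j7 0.37 t 19.7
```

```bash
python3 -m handwheel '0 0.002 0.15 0 0.1; 0 0.002 0.3 0 0.1; 0 0.002 0.4 0 0.1; 0 0.002 0.447 0 0.1; 0 0.002 0.447 0 0.2; 0 0.002 0.447 0 0.35; 0 0.002 0.447 0 0.45; 0 0.002 0.447 0 1; 0 0.002 0.447 0 1; 0 0.002 0.447 0 1; 0 0 0.4 0 1; 0 0 0.3 0 1; 0 0 0.15 0 1; 0 0 0 0 1; 0 0 0 0 1'
python3 - <<'E'
from rect import *;from cell import *
plan(get_state(),(.53,-.336,.19),-1.5)
c=load("top3.npz"); im=c["pixels"][:,:,::-1]
cv2.imwrite("pics/slot.png",cv2.resize(im[170:255,385:480],None,fx=6,fy=6,interpolation=cv2.INTER_CUBIC))
c=load("top.npz")
hsv=cv2.cvtColor(c["pixels"],cv2.COLOR_RGB2HSV)
m=((hsv[...,1]<60)&(hsv[...,2]>130)).astype(np.uint8)
E
```

```text
time: 21.58
position: [0.515, -0.0189, 0.1924]
orientation: [0.65, 0.76, 0.003, 0.002]
ft_force: [-0.7, 0.0, -0.7]
grip_width: 0.0481
units [-1.052 -0.115  0.006] twist 0.232 or -3.768 | now [ 0.515  -0.0189  0.1924] yaw 9.0 w 0.0481 F [-0.7  0.  -0.7] j7 0.38 t 21.57
```

View pics/slot.png

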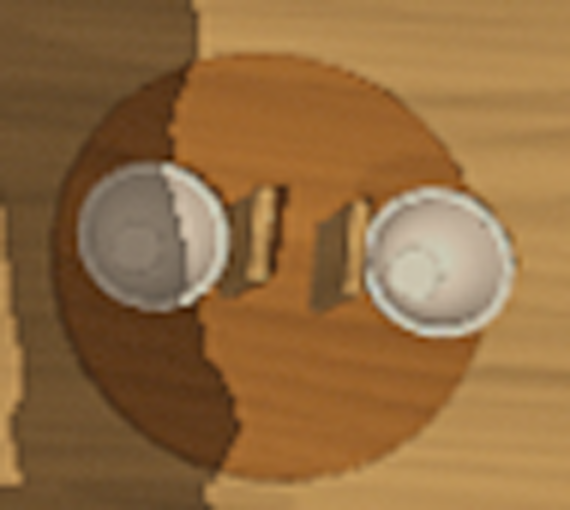

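The slot crop shows the left cheek top running (265,185)–(258,283) and the right (358,198)–(350,295). The bowls, at (153,237) and (440,262), are unmoved.

```bash
python3 - <<'E'
from rect import *
c=load("top3.npz")
hsv=cv2.cvtColor(c["pixels"],cv2.COLOR_RGB2HSV)
ctr=[]
m=((hsv[...,0]>=13)&(hsv[...,2]>150)&(hsv[...,1]>90)&(hsv[...,1]<165)).astype(np.uint8)
for u0,u1 in((426,433),(441,448)):
    pts=[(u,v) for v in range(200,222) for u in range(u0,u1) if m[v,u]]
    P=np.array([onz(c,u+0.,v+0.,.078)[:2] for u,v in pts],np.float32)*1000
    r=cv2.minAreaRect(P); print(len(pts),r,P.mean(0)); ctr.append(P.mean(0))
A=np.array([onz(c,*p,.078)[:2] for p in((429.2,200.8),(428,217.2),(444.7,203),(443.3,219.2))]); print(A.round(4),A.mean(0))
print([np.degrees(np.arctan2(*(a-b)[::-1])) for a,b in((A[0],A[1]),(A[2],A[3]))])
print(np.linalg.norm(A[:2].mean(0)-A[2:].mean(0)))
hs=[]
m=((hsv[...,1]<70)&(hsv[...,2]>70)).astype(np.uint8); m[:190]=0;m[240:]=0;m[:,:390]=0;m[:,480:]=0
for k in cv2.findContours(m,cv2.RETR_EXTERNAL,cv2.CHAIN_APPROX_NONE)[0]:
    if cv2.contourArea(k)>200:
        P=np.array([onz(c,*p[0].astype(float),.058)[:2] for p in k],np.float32)*1000
        e=cv2.fitEllipse(P); print("bowl",e)
E
```

```text
40 ((532.4730834960938, -313.4978942871094), (8.390790939331055, 42.4256477355957), 84.82567596435547) [ 532.9985  -312.98187]
38 ((529.2478637695312, -356.4142761230469), (7.98417854309082, 41.73695373535156), 79.32254791259766) [ 529.5902  -356.75543]
[[ 0.5541 -0.3165]
 [ 0.5083 -0.3131]
 [ 0.5505 -0.359 ]
 [ 0.5052 -0.3547]] [ 0.52954054 -0.33578661]
[np.float64(-4.254354236781174), np.float64(-5.459514377437772)]
0.0421907751522576
bowl ((527.6732788085938, -401.1573181152344), (66.18329620361328, 68.43119049072266), 47.532840728759766)
bowl ((532.3558959960938, -269.6807556152344), (65.3678970336914, 67.60540771484375), 25.559959411621094)
```

```bash
python3 -m handwheel '-0.1 -0.01 0 0 1; -0.25 -0.03 0 0.05 1; -0.42 -0.05 0 0.1 1; -0.6 -0.07 0 0.2 1; -0.78 -0.09 0 0.3 1; -0.9 -0.1 0 0.304 1; -0.95 -0.11 0 0.304 1; -0.95 -0.11 0 0.304 1; -0.95 -0.11 0 0.304 1'
python3 - <<'E'
from rect import *;from cell import *
s=get_state();plan(s,(.530,-.3352,.19),-4.7)
E
```

```text
time: 22.7
position: [0.5252, -0.3033, 0.1885]
orientation: [0.735, 0.678, 0.0, -0.001]
ft_force: [-0.3, -0.3, -0.5]
grip_width: 0.0478
units [-0.105  0.025 -0.005] twist 0.002 or -3.998 | now [ 0.5252 -0.3033  0.1885] yaw -4.6 w 0.0478 F [-0.3 -0.3 -0.5] j7 0.75 t 22.7
```

```bash
python3 -m handwheel '-0.06 0.015 0 0 1; -0.105 0.025 0.08 0 1; -0.105 0.025 0.13 0 1; -0.105 0.025 0.13 0 1; -0.105 0.025 0.13 0 1'
python3 - <<'E'
from rect import *;from cell import *
s=get_state();plan(s,(.530,-.3352,.061),-4.7)
w=capture("wrist"); np.savez("w5.npz",T=tcp(s),**w); cv2.imwrite("pics/w5.png",w["pixels"][:,:,::-1])
T=tcp(s)@w["hand_eye"]
ex=np.array([np.cos(-.082),np.sin(-.082)]);ey=np.array([-ex[1],ex[0]])
for x,y in((.022,.018),(-.022,.018),(.022,-.018),(-.022,-.018)): print((x,y),proj(w,[*(np.array([.53,-.3352])+x*ex+y*ey),.078],T).round(1))
E
```

```text
time: 23.32
position: [0.5302, -0.3365, 0.1504]
orientation: [0.735, 0.678, 0.0, 0.0]
ft_force: [-0.2, 0.5, 0.2]
grip_width: 0.0478
units [ 0.004 -0.001  0.298] twist 0.001 or -3.999 | now [ 0.5302 -0.3365  0.1504] yaw -4.6 w 0.0478 F [-0.2  0.5  0.2] j7 0.83 t 23.32
(0.022, 0.018) [342.7 184.8]
(-0.022, 0.018) [278.1 184.8]
(0.022, -0.018) [341.4 234.2]
(-0.022, -0.018) [279.5 234.3]
```

View pics/w5.png

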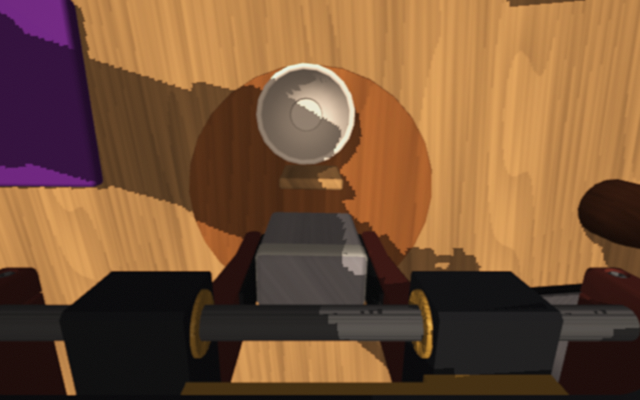

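The +y cheek's top is at (279–342, 179–188), 3 px below the prediction. The held tin's +y face spans from its lower edge at v≈213 to its upper edge at v≈250. I'll compute the offset.

```bash
python3 - <<'E'
from rect import *
w=load("w5.npz"); T=w["T"]@w["hand_eye"]; hsv=cv2.cvtColor(w["pixels"],cv2.COLOR_RGB2HSV)
print([(v,*hsv[v,300]) for v in range(172,256,2)])
Ti=np.linalg.inv(w["T"])
for n,u,v,z in(("cheek inner",310.5,188.5,.078),("cheek outer",310.5,179,.078),("tin low",310.5,213,.112),("tin top",310.5,250,.174),("cheek L",279.5,184,.078),("cheek R",342,184,.078),("tin lowL",272,213,.112),("tin lowR",350,213,.112)):
    p=onz(w,u,v,z,T); print(n,p.round(4),"tool mm",((Ti@np.append(p,1))[:2]*1000).round(1))
E
```

```text
[(172, np.uint8(15), np.uint8(157), np.uint8(70)), (174, np.uint8(14), np.uint8(153), np.uint8(70)), (176, np.uint8(14), np.uint8(146), np.uint8(70)), (178, np.uint8(15), np.uint8(152), np.uint8(82)), (180, np.uint8(15), np.uint8(155), np.uint8(97)), (182, np.uint8(14), np.uint8(154), np.uint8(98)), (184, np.uint8(15), np.uint8(154), np.uint8(96)), (186, np.uint8(15), np.uint8(152), np.uint8(92)), (188, np.uint8(14), np.uint8(161), np.uint8(79)), (190, np.uint8(11), np.uint8(183), np.uint8(85)), (192, np.uint8(12), np.uint8(186), np.uint8(85)), (194, np.uint8(12), np.uint8(181), np.uint8(86)), (196, np.uint8(12), np.uint8(186), np.uint8(85)), (198, np.uint8(12), np.uint8(182), np.uint8(87)), (200, np.uint8(12), np.uint8(184), np.uint8(86)), (202, np.uint8(12), np.uint8(184), np.uint8(86)), (204, np.uint8(12), np.uint8(184), np.uint8(86)), (206, np.uint8(12), np.uint8(184), np.uint8(86)), (208, np.uint8(12), np.uint8(181), np.uint8(86)), (210, np.uint8(11), np.uint8(187), np.uint8(86)), (212, np.uint8(10), np.uint8(133), np.uint8(75)), (214, np.uint8(0), np.uint8(22), np.uint8(57)), (
[... 714 characters left out ...]
nt8(71)), (246, np.uint8(18), np.uint8(44), np.uint8(75)), (248, np.uint8(18), np.uint8(44), np.uint8(76)), (250, np.uint8(16), np.uint8(43), np.uint8(78)), (252, np.uint8(19), np.uint8(42), np.uint8(86)), (254, np.uint8(17), np.uint8(44), np.uint8(93))]
cheek inner [ 0.5313 -0.3198  0.078 ] tool mm [16.7 -0.3]
cheek outer [ 0.5319 -0.3132  0.078 ] tool mm [23.3 -0.3]
tin low [ 0.5308 -0.3264  0.112 ] tool mm [10.1 -0.2]
tin top [ 0.5312 -0.3224  0.174 ] tool mm [14.1 -0.2]
cheek L [ 0.5105 -0.315   0.078 ] tool mm [ 19.8 -21.4]
cheek R [ 0.553  -0.3184  0.078 ] tool mm [19.8 21.2]
tin lowL [ 0.5081 -0.3245  0.112 ] tool mm [ 10.1 -23. ]
tin lowR [ 0.5541 -0.3283  0.112 ] tool mm [10.  23.1]
```

```bash
python3 -m handwheel '0 0 0.06 0 1; 0 0 0.11 0 1; 0 0 0.14 0 1; 0 0 0.17 0 1; 0 0 0.19 0 1; 0 0 0.19 0 1'; python3 -m handwheel '0 0 0.03 0 1; 0 0 0.06 0 1; 0 0 0.08 0 1; 0 0 0.095 0 1; 0 0 0.1 0 1; 0 0 0.1 0 1'
```

```text
time: 24.12
position: [0.5295, -0.3374, 0.0925]
orientation: [0.736, 0.677, -0.0, -0.0]
ft_force: [-0.1, 0.1, -0.5]
grip_width: 0.0481
time: 24.88
position: [0.5298, -0.3376, 0.063]
orientation: [0.736, 0.677, 0.0, 0.0]
ft_force: [0.2, 0.6, -1.0]
grip_width: 0.0478
```

```bash
python3 -m handwheel '0 0 0.004 0 1; 0 0 0.008 0 1; 0 0 0.011 0 1; 0 0 0.011 0 1'
```

```text
time: 25.38
position: [0.53, -0.3378, 0.0627]
orientation: [0.736, 0.677, 0.001, 0.0]
ft_force: [-7.3, 6.2, 24.8]
grip_width: 0.0479
```

```bash
python3 -m handwheel '0 0 -0.007 0 1; 0 0 -0.007 0 0.9; 0 0 -0.007 0 0.5; 0 0 -0.007 0 0.2; 0 0 -0.007 0 0.1; 0 0 -0.1 0 0.1; 0 0 -0.25 0 0.1; 0 0 -0.4 0 0.1; 0 0 -0.5 0 0.1; 0 0 -0.5 0 0.1'
python3 - <<'E'
from rect import *;from cell import *
s=get_state();plan(s,(.53,-.3352,.24),-4.7)
w=capture("wrist"); np.savez("w6.npz",T=tcp(s),**w); cv2.imwrite("pics/w6.png",w["pixels"][:,:,::-1])
E
```

```text
time: 26.62
position: [0.5308, -0.3383, 0.2118]
orientation: [0.736, 0.677, 0.001, 0.002]
ft_force: [-0.1, -0.3, -0.6]
grip_width: 0.0789
units [ 0.01  -0.003 -0.094] twist -0.0 or 4.0 | now [ 0.5308 -0.3383  0.2118] yaw -4.7 w 0.0789 F [-0.1 -0.3 -0.6] j7 0.78 t 26.62
```

View pics/w6.png

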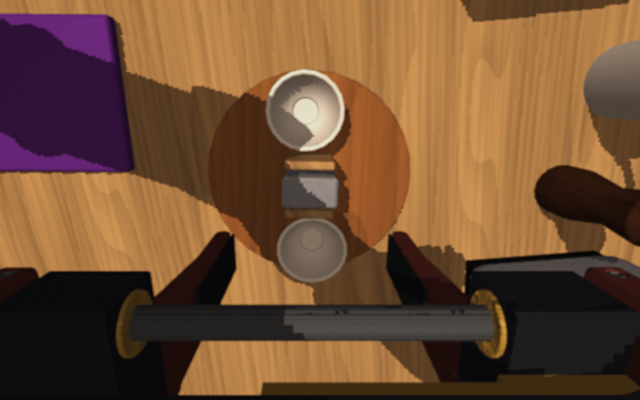

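The tin stands between the cheeks, top face at about (281–338, 176–209), cheek tops at v 157–169 and 209–217. Both bowls are still in place, at (305,110) and (312,250). I'll quantify this.

```bash
python3 - <<'E'
from rect import *
w=load("w6.npz"); T=w["T"]@w["hand_eye"]; hsv=cv2.cvtColor(w["pixels"],cv2.COLOR_RGB2HSV)
for u in (295,325): print(u,[(v,*map(int,hsv[v,u])) for v in range(154,222,2)])
Ti=np.linalg.inv(w["T"])
def t(u,v,z): return ((Ti@np.append(onz(w,u,v,z,T),1))[:2]*1000).round(1)
for n,u,v,z in(("cheek+ out",310,159,.078),("cheek+ in",310,169,.078),("cheek- out",310,217,.078),("cheek+ L",286,164,.078),("cheek+ R",334,164,.078)): print(n,t(u,v,z))
for z in(.084,.086): print("tin far,near,L,R",t(310,176.5,z),t(310,209,z),t(281.5,195,z),t(338,195,z))
E
```

```text
295 [(154, 14, 149, 60), (156, 14, 152, 79), (158, 14, 154, 91), (160, 15, 154, 109), (162, 15, 155, 163), (164, 15, 153, 165), (166, 15, 154, 157), (168, 15, 156, 142), (170, 12, 103, 72), (172, 5, 29, 52), (174, 5, 28, 54), (176, 18, 40, 63), (178, 16, 43, 77), (180, 9, 34, 74), (182, 8, 28, 73), (184, 9, 34, 75), (186, 10, 31, 73), (188, 7, 32, 72), (190, 10, 32, 72), (192, 7, 32, 72), (194, 10, 32, 72), (196, 8, 29, 71), (198, 7, 31, 73), (200, 10, 32, 72), (202, 10, 32, 72), (204, 10, 33, 70), (206, 13, 34, 67), (208, 14, 115, 62), (210, 15, 157, 70), (212, 15, 154, 81), (214, 14, 152, 77), (216, 14, 152, 74), (218, 13, 172, 71), (220, 12, 122, 86)]
325 [(154, 14, 155, 84), (156, 15, 154, 109), (158, 14, 152, 109), (160, 15, 156, 108), (162, 16, 155, 181), (164, 16, 152, 201), (166, 16, 151, 196), (168, 15, 153, 183), (170, 14, 135, 96), (172, 6, 25, 51), (174, 8, 28, 74), (176, 14, 36, 91), (178, 17, 45, 129), (180, 14, 39, 157), (182, 10, 31, 148), (184, 10, 31, 150), (186, 10, 31, 148), (188, 10, 31, 148), (190, 8, 31, 149), (192, 11, 34, 149), (194, 10, 31, 146), (196, 9, 33, 147), (198, 9, 34, 149), (200, 11, 34, 150), (202, 10, 35, 132), (204, 9, 30, 86), (206, 9, 33, 78), (208, 14, 100, 66), (210, 14, 154, 76), (212, 15, 155, 94), (214, 14, 156, 95), (216, 15, 160, 94), (218, 14, 141, 87), (220, 15, 71, 118)]
cheek+ out [27.5 -0.7]
cheek+ in [18.9 -0.8]
cheek- out [-24.5  -0.8]
cheek+ L [ 23.2 -21.2]
cheek+ R [23.1 19.8]
tin far,near,L,R [13.5 -0.7] [-15.2  -0.8] [ -2.6 -25.2] [-2.7 23.2]
tin far,near,L,R [14.  -0.7] [-14.6  -0.8] [ -2. -25.] [-2.1 23.1]
```

Tin is within about 2 mm of the holder's centre and the bowls are unmoved. Now I'll shut the door from its outer face.

```bash
python3 -m handwheel '0 0 -0.1 0 0.3; 0.1 0 -0.2 0 0.6; 0.3 -0.02 -0.2 0 1; 0.5 -0.04 -0.2 0 1; 0.7 -0.06 -0.2 -0.1 1; 0.9 -0.08 -0.2 -0.2 1; 0.97 -0.09 -0.2 -0.25 1; 0.97 -0.09 -0.2 -0.25 1; 0.97 -0.09 -0.2 -0.25 1'
python3 - <<'E'
from rect import *;from cell import *
s=get_state()
H=np.array([.641,.187]); a=1.461; r=.0436-a; X=np.array([np.cos(r),np.sin(r)]);Y=np.array([-X[1],X[0]])
h=H-.17*Y-.05*X; print(h); plan(s,[*h,.27],6.4)
E
```

```text
time: 27.8
position: [0.5265, -0.0474, 0.2694]
orientation: [0.667, 0.745, -0.001, 0.0]
ft_force: [-0.3, -1.1, -0.5]
grip_width: 0.0008
[0.4653564  0.21043766]
units [ 0.877 -0.108 -0.003] twist -0.001 or 3.999 | now [ 0.5265 -0.0474  0.2694] yaw 6.3 w 0.0008 F [-0.3 -1.1 -0.5] j7 0.32 t 27.8
```

```bash
python3 -m handwheel '0.1 -0.01 0 0 1; 0.3 -0.04 0 0 1; 0.5 -0.06 0 0 1; 0.7 -0.09 0 0 1; 0.877 -0.108 0 0 1; 0.877 -0.108 0 0 1; 0.877 -0.108 0.1 0 1; 0.877 -0.108 0.2 0 1; 0.877 -0.108 0.3 0 1; 0.877 -0.108 0.395 0 1; 0.877 -0.108 0.395 0 1'
cat > push.py <<'E'
from rect import *;from cell import *
import sys
s=get_state(); a0,a1=map(float,sys.argv[1:3])
H=np.array([.641,.187]); T=tcp(s); y0=np.degrees(np.arctan2(T[1,1],T[0,1]))
print(s["position"].round(4),y0.round(1),s["ft_force"].round(1),"j7",s["joint_pos"][6].round(2))
for a in np.arange(a0,a1-.001,-.05):
    r=.0436-a; X=np.array([np.cos(r),np.sin(r)]);Y=np.array([-X[1],X[0]])
    h=H-.17*Y-.026*X; d=(np.degrees(r)+90-y0+90)%180-90
    print(round(a,3),rows(s,[*h,.151]).round(3),"tw",round(-d/45,3))
E
python3 push.py 1.46 .7
```

```text
time: 29.18
position: [0.4645, 0.209, 0.1498]
orientation: [0.667, 0.745, -0.002, 0.0]
ft_force: [-0.6, -0.0, 0.1]
grip_width: 0.0003
[0.4645 0.209  0.1498] 6.3 [-0.6 -0.   0.1] j7 -0.12
1.46 [-0.076  0.007 -0.004] tw -0.057
1.41 [-0.105  0.004 -0.004] tw -0.121
1.36 [-0.133  0.003 -0.004] tw -0.185
1.31 [-0.162  0.004 -0.003] tw -0.248
1.26 [-0.191  0.006 -0.003] tw -0.312
1.21 [-0.219  0.009 -0.003] tw -0.376
1.16 [-0.247  0.014 -0.003] tw -0.439
1.11 [-0.275  0.02  -0.003] tw -0.503
1.06 [-0.303  0.028 -0.003] tw -0.567
1.01 [-0.33   0.037 -0.003] tw -0.63
0.96 [-0.357  0.047 -0.003] tw -0.694
0.91 [-0.383  0.059 -0.003] tw -0.758
0.86 [-0.409  0.072 -0.003] tw -0.821
0.81 [-0.434  0.086 -0.003] tw -0.885
0.76 [-0.458  0.101 -0.003] tw -0.949
0.71 [-0.481  0.118 -0.003] tw -1.012
```

```bash
python3 -m handwheel '-0.05 0.007 0 -0.03 1; -0.07 0.007 0 -0.05 1; -0.085 0.006 0 -0.08 1; -0.105 0.004 0 -0.121 1; -0.133 0.003 0 -0.185 1; -0.162 0.004 0 -0.248 1; -0.191 0.006 0 -0.312 1; -0.219 0.009 0 -0.376 1; -0.247 0.014 0 -0.439 1; -0.275 0.02 0 -0.503 1; -0.303 0.028 0 -0.567 1; -0.33 0.037 0 -0.63 1; -0.357 0.047 0 -0.694 1; -0.383 0.059 0 -0.758 1; -0.409 0.072 0 -0.821 1; -0.434 0.086 0 -0.885 1; -0.447 0.094 0 -0.917 1; -0.458 0.101 0 -0.949 1; -0.458 0.101 0 -0.949 1'
python3 push.py .76 0
```

```text
time: 31.55
position: [0.5107, 0.0793, 0.1513]
orientation: [0.348, 0.937, 0.0, 0.0]
ft_force: [-0.5, -1.2, -0.3]
grip_width: 0.0005
[0.5107 0.0793 0.1513] 49.2 [-0.5 -1.2 -0.3] j7 0.82
0.76 [-0.005 -0.011  0.001] tw 0.006
0.71 [-0.034 -0.015  0.001] tw -0.057
0.66 [-0.062 -0.017  0.001] tw -0.121
0.61 [-0.091 -0.018  0.001] tw -0.185
0.56 [-0.119 -0.017  0.001] tw -0.248
0.51 [-0.148 -0.015  0.001] tw -0.312
0.46 [-0.177 -0.012  0.001] tw -0.375
0.41 [-0.205 -0.007  0.001] tw -0.439
0.36 [-0.233 -0.001  0.001] tw -0.503
0.31 [-0.26   0.007  0.001] tw -0.566
0.26 [-0.288  0.016  0.001] tw -0.63
0.21 [-0.314  0.026  0.001] tw -0.694
0.16 [-0.341  0.037  0.001] tw -0.757
0.11 [-0.366  0.05   0.001] tw -0.821
0.06 [-0.391  0.065  0.001] tw -0.885
0.01 [-0.415  0.08   0.001] tw -0.948
```

```bash
python3 -m handwheel '-0.015 -0.013 0 -0.02 1; -0.034 -0.015 0 -0.057 1; -0.062 -0.017 0 -0.121 1; -0.091 -0.018 0 -0.185 1; -0.119 -0.017 0 -0.248 1; -0.148 -0.015 0 -0.312 1; -0.177 -0.012 0 -0.375 1; -0.205 -0.007 0 -0.439 1; -0.233 0 0 -0.503 1; -0.26 0.007 0 -0.566 1; -0.288 0.016 0 -0.63 1; -0.314 0.026 0 -0.694 1; -0.335 0.034 0 -0.74 1; -0.355 0.044 0 -0.79 1; -0.37 0.052 0 -0.83 1; -0.385 0.06 0 -0.87 1; -0.391 0.065 0 -0.885 1; -0.391 0.065 0 -0.885 1'
python3 push.py .06 -.1
```

```text
time: 33.8
position: [0.6123, 0.0179, 0.1512]
orientation: [0.008, 1.0, 0.0, 0.0]
ft_force: [-0.6, -0.2, -0.6]
grip_width: 0.0005
[0.6123 0.0179 0.1512] 89.1 [-0.6 -0.2 -0.6] j7 1.61
0.06 [ 0.    -0.002  0.001] tw 0.001
0.01 [-0.028 -0.005  0.001] tw -0.063
-0.04 [-0.057 -0.007  0.001] tw -0.127
-0.09 [-0.085 -0.008  0.001] tw -0.19
```

```bash
python3 -m handwheel '-0.007 -0.002 0 -0.02 1; -0.014 -0.004 0 -0.04 1; -0.021 -0.005 0 -0.063 1; -0.028 -0.005 0 -0.07 1; -0.033 -0.005 0 -0.07 1; -0.033 -0.005 0 -0.07 1'; python3 -c "
from cell import *;print(get_state()['ft_force'],get_state()['position'])"
```

```text
time: 34.55
position: [0.6221, 0.0158, 0.1512]
orientation: [-0.019, 1.0, -0.0, 0.0]
ft_force: [-0.7, -0.1, -0.1]
grip_width: 0.0003
[-0.73114987 -0.14913773 -0.12547518] [0.62207878 0.01583019 0.15118337]
```

```bash
python3 -m handwheel '-0.005 0 0 0 1; -0.01 0 0 0 1; -0.013 0 0 0 1; -0.013 0 0 0 1'; python3 -m handwheel '-0.004 0 0 0 1; -0.008 0 0 0 1; -0.008 0 0 0 1'
```

```text
time: 35.05
position: [0.6238, 0.0158, 0.1511]
orientation: [-0.019, 1.0, 0.0, -0.002]
ft_force: [-8.8, 0.0, 5.9]
grip_width: 0.0006
time: 35.42
position: [0.6238, 0.0158, 0.1508]
orientation: [-0.019, 1.0, 0.0, -0.005]
ft_force: [-15.1, -0.6, 11.1]
grip_width: 0.0002
```

The push stops firmly at -15 N, with the door at the expected shut plane. Back off, clear the view and check.

```bash
python3 -m handwheel '0.05 0 0 0 1; 0.15 0 0 0 1; 0.25 0 -0.1 0 1; 0.3 0.1 -0.25 0 1; 0.3 0.3 -0.35 0 1; 0.35 0.5 -0.35 0 1; 0.4 0.7 -0.35 0 1; 0.4 0.9 -0.35 0 1; 0.4 1 -0.35 0 1; 0.4 1 -0.35 0 1; 0.4 1 -0.35 0 1'
python3 - <<'E'
from rect import *;from cell import *
print(get_state()["ft_force"])
c=capture("top"); np.savez("top4.npz",**c); c0=load("top.npz")
d=np.abs(c["pixels"].astype(int)-c0["pixels"]).max(2)
for n,(u0,v0,u1,v1) in dict(cupboard=(238,90,370,172),handle=(338,155,356,184),bowlA=(396,195,424,224),bowlB=(444,200,472,228),rest_turntable=(424,198,446,225)).items():
    x=d[v0:v1,u0:u1]>40; print(n,x.sum(),x.size, (np.argwhere(x).mean(0)[::-1]+[u0,v0]).round(1) if x.any() else "")
for nm in(c0,c):
    hsv=cv2.cvtColor(nm["pixels"],cv2.COLOR_RGB2HSV); m=((hsv[...,1]<70)&(hsv[...,2]>70)).astype(np.uint8)
    b=m[158:183,338:352]; print("handle px mean",np.argwhere(b).mean(0)+[158,338],b.sum())
    m[:190]=0;m[240:]=0;m[:,:390]=0;m[:,480:]=0
    for k in cv2.findContours(m,cv2.RETR_EXTERNAL,cv2.CHAIN_APPROX_NONE)[0]:
        if cv2.contourArea(k)>60: print(cv2.boundingRect(k),np.round(cv2.minAreaRect(k)[0],1))
cv2.imwrite("pics/end.png",cv2.resize(c["pixels"][80:260,230:490,::-1],None,fx=3,fy=3,interpolation=cv2.INTER_CUBIC))
E
```

```text
time: 36.8
position: [0.4969, 0.31, 0.2561]
orientation: [-0.019, 1.0, -0.0, 0.0]
ft_force: [-0.5, -0.5, 0.1]
grip_width: 0.0004
[-0.49910039 -0.52705897  0.08059839]
cupboard 361 10824 [276.1 155. ]
handle 0 522 
bowlA 0 812 
bowlB 0 784 
rest_turntable 242 594 [435.7 210.5]
handle px mean [170.58974359 343.01282051] 78
(446, 201, 25, 25) [458. 213.]
(398, 197, 25, 25) [410. 209.]
handle px mean [170.8    343.0375] 80
(446, 201, 25, 25) [458. 213.]
(427, 201, 16, 20) [434.5 210.5]
(398, 197, 25, 25) [410. 209.]
```

```bash
python3 - <<'E'
from rect import *
a,b=load("top.npz")["pixels"],load("top4.npz")["pixels"]
d=np.abs(a.astype(int)-b).max(2)>40; d[:90]=0;d[172:]=0;d[:,:238]=0;d[:,370:]=0
n,_,st,ce=cv2.connectedComponentsWithStats(d.astype(np.uint8),connectivity=8)
for i in range(1,n):
    if st[i,4]>5: print(st[i]); 
k=d; print("mean before/after",a[k].mean(0).round(),b[k].mean(0).round())
for nm,p in(("before",a),("after",b)):
    h=cv2.cvtColor(p,cv2.COLOR_RGB2HSV); print(nm,[(int(u),int(v)) for v,u in np.argwhere(h[146:152,240:366,1]<90)+[146,240]][::4])
E
```

```text
[260 141  20   7  88]
[252 150  39   6 172]
[282 159   9   1   9]
[265 169  49   3  73]
[316 170   8   2  12]
mean before/after [167. 122.  68.] [107.  76.  42.]
before [(272, 149), (305, 149), (325, 150), (333, 150)]
after [(268, 148), (271, 149), (276, 149), (311, 150), (327, 150), (334, 150)]
```

```bash
python3 -c "
from cell import *; print(sign_off()); print(get_state()['time'])"
```

```text
the job is handed in; nothing more can be done
None
the job is handed in; nothing more can be done
```

The job is handed in at about 37 s on the robot clock. The sign-off gives no verdict, so the results below are from my own last checks.

**What I did**
- **Opening the door:** I pulled it by its bar to about 0.72 rad, then pushed the rack lip from inside to about 1.46 rad. I changed over because the handle's arc came closer to the base than the stated reach.
- **Moving the tin:** I lifted the flat tin from the middle compartment by its 26 mm faces and stood it on the dark board. After releasing it, I took it again by its narrow ends and lowered it into the holder until the wrist force read 25 N, then let go.
- **Shutting the door:** I pushed on the outer face until it stopped firmly at about 15 N, then moved the arm clear.

**Last checks**
- **Tin:** the wrist picture after release shows it between the cheeks, within about 2 mm of centre both ways. I did not measure its tilt.
- **Door and bowls:** the top camera shows the handle within 0.3 px of its shut position and both bowls at the same pixels as at the start.
- **Other containers:** I saw the jar and the round tin upright in the rack before shutting the door. Afterwards I could only check bright pixels in the gap under the roof, which are still at the places expected for both. The other changes at the cupboard look like arm shadow.

**Disagreements**
- The wrist and top cameras differed by about 3 mm on the holder's position across the gap.
- In the end grip the tin looked tilted by about 6°, but it went in without force.
- The tin touched down about 2 mm higher than I had computed.

I viewed 12 pictures, two over the budget.

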